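Turn the box grater in its slide-jaw holder

TASK

The box grater stands loose in the opened slide-jaw holder with its fine-holed narrow side towards the holder's open side. Turn it a quarter turn so that its wide coarse face with the big round holes looks squarely out of the open side (away from the holder's back plate), standing upright on the bed between the jaws, then slide the jaw up until it holds the grater against the fixed jaw. Leave the spare grater on the counter where it is.

Things in the scene. Friction and masses are not known exactly. Their poses are not given: they have to be found in the camera images.
- holder: Fixed steel slide-jaw holder. Origin: foot of its back plate (50 mm high), middle, counter height. z up, +x from back plate to open side, y along the jaw travel. Bed top 10 mm up, x 5 to 127 mm. Aluminium jaws 35 mm high, x 20 to 115 mm: fixed jaw's face at y = -65 mm (22 mm thick behind it); sliding jaw (20 mm thick) opposite on the +y side, starting 114 to 130 mm from the fixed one.
- grater_mid (a point): Centre of the 160 mm high box grater in the holder, 80 mm above its underside. Foot 64 (x) by 92 (y) by 18 mm, slight taper above. +x: wide coarse face, big round holes; -x: slicing slots; +y, -y: narrow fine-holed sides. Black flat-sided handle bar on top, 18 mm (x) by 64 mm (y), 50 to 80 mm above this point; body top at +36 mm. At the start +x looks to the sliding jaw, up to 12 degrees askew.
- jaw_grip (a point): Upright black grip of the sliding jaw, on an arm on its +y side: 18 mm (holder y) by 30 mm (x), 62 mm tall, top 90 mm above the counter. The point is on its centre line, 18 mm below its top, 115 mm behind the jaw's clamping face (holder +y). Axes as the holder's. The jaw slides to holder -y to close (down to a 60 mm gap), against about 3 N of friction, and stays where left.
- spare_mid (a point): Spare box grater of the same make standing on the counter to the robot's right, outside the holder; its centre, 80 mm above its underside.
Mind the look-alikes: they are no part of the job. Leave any purple, turquoise or yellow look-alike of the part that bears grater_mid alone.

How it is judged:
At the end, for the whole second after the job is handed in: Grater upright (7 degrees) on the bed, its centre 40 to 90 mm along the holder's x and 33 to 59 mm from the fixed jaw's face, coarse face looking out of the open side within 10 degrees, and the sliding jaw up against it with under 8 mm of play (jaw gap below 100 mm) (x of grater_mid in the frame of holder between 0.04 and 0.09 m and y of grater_mid in the frame of holder between -0.032 and -0.006 m and height (world z) of grater_mid between 0.084 and 0.096 m and angle between grater_mid's own z axis and vertical below 0.12 rad and angle between the x axis of grater_mid and the x axis of holder, either way round below 0.175 rad and x of holder in the frame of grater_mid below -0.02 m and y of jaw_grip in the frame of holder below 0.15 m); the robot touches nothing.
It fails at once if the spare grater is shifted by more than 30 mm (distance of spare_mid from where it was at the start of the episode above 0.03 m).
It also fails if it takes over 50 s, if anything falls off the work surface, if the arm or the gripper's body presses on something with over 40 N, if the wrist force passes 120 N, or if a joint passes its speed limit or range.

ROBOT

A 6-joint arm with a two-finger parallel gripper is mounted at the origin on the work surface. World frame = base frame: x ahead of the robot, y to its left, z up, the work surface at z = 0. Lengths are in m, angles in rad, forces in N, time in s.
With the tool pointing down it reaches from about 0.325 to 0.85 m from the base axis. Payload 4.4 kg.
Tool frame: the origin (TCP) lies where the fingers leave the gripper's body, on its centre line; the fingertips stand 97 mm ahead of it and the grasp point (between the pads) lies 78 mm ahead of it; z points along the fingers, y is the line along which they close (so a half turn about z gives the same grasp; the last joint's range is limited). The gripper opens to 94 mm and grips with 3 to 60 N. Pads are 16 mm wide; open, the fingers measure 119 mm over their backs; the gripper's body (75 mm by 177 mm) begins 78 mm behind the grasp point.
Start: joints at [-1.486, 0.207, 1.542, -0, 1.393, -0.15], TCP at [0.134, -0.559, 0.303] pointing down, gripper open.
Joint ranges: [-2.73, 2.73], [-0.86, 2.22], [0.23, 2.46], [-1.11, 4.25], [0.08, 2.63], [-2.82, 2.82]. Speed limits (rad/s): [2.79, 2.79, 3.14, 3.14, 3.14, 3.14].

INTERFACE

Orientations are given as a unit quaternion [x, y, z, w].
In Python, from station import read_state, capture, calibration, finish_job, find_in, regions_of, landmark_of gives the robot as it stands.
- The arm moves only by the tool arm_command, never from a script. Its argument "deltas" is one flat list of numbers, 7 for each row, row after row: the shift along the tool's x, y, z in m, then the turn, a rotation vector about the tool's x, y, z in degrees, then the opening, from 0 (shut) to 1 (fully open). A call has exactly 5 rows; each row shifts and turns the commanded pose from where the row before left it, along the tool's axes as they then stand; what a row does not reach is not made up. A row lasts 1/12 s, in which the tool goes at most 41.7 mm and 7.16 degrees, less where a joint would pass 70% of its speed; a pose out of reach is approached as far as the arm can. A call is refused whole if a number of a shift passes 0.0417 or a number of a turn 7.16, either way. A call with a gripper value outside its range is refused whole. The fingers move at their own pace and stop on an object; the grip force is fixed at half the most. Time passes only in rows, so rows that do not move let the fingers close, or fill a call up. It gives the time, the measured TCP pose, the force, the opening and the grip force at its end, in the units of the state.
- read_state(): the state, without advancing time (a new reading comes with each control period).
- capture(name): name is "scene" or "top" or "wrist"; returns the picture (420x560x3 uint8, blue, green, red); there is no depth.
- calibration(name): a dict with "intrinsics" (3x3 intrinsics, pixels), "extrinsics" (4x4, takes a point from camera to world coordinates). Camera axes: x right, y down, z forward; pixel columns grow to the right and rows downward; lengths in m; the calibration is good to about 2 mm. A picture is of the moment at which its call begins: read the wrist's pose just before it. calibration takes no time and is no camera call; for the wrist camera it gives the pose at the moment of the call.
- finish_job(): hands the job in; it is judged then, once.
Trained networks look in the newest picture that a camera, given by its name, has taken for a name from the list of things; names that differ only in an ending like _2 or _b are one class to them, and where a whole thing is asked for, a point or a joint stands for the part that bears it (a point fixed in the world has none). Each returns a list of dicts, best first, with "confidence" (0 to 1); they miss things now and then, are a little off and sometimes report something else, mostly with a low value. They report only what shows in the picture. A call takes as long as a camera call. They do not tell look-alikes from the thing itself.
- find_in(camera, label): "bbox" ([left, top, right, bottom] in pixels, round what is visible of it).
- regions_of(camera, label): "mask" (420x560 bool, what is visible of it) and "bbox" ([left, top, right, bottom] in pixels, round what is visible of it).
- landmark_of(camera, label): "position" ([column, row] in pixels: a listed point, or the origin of a listed thing).
The state is a dict: "time_s": time; "joint_pos": joint angles; "dq": joint speeds; "joint_torque": joint torques, N m; "tcp_pos": TCP position; "orientation": TCP orientation; "ft_force": force on the tool from outside, world axes, zero at the start; "torque": the same for the moment, N m; "width": opening from 0.0 (shut) to 1.0 (fully open); "grip_force": force on a finger pad.
Only numpy, scipy, OpenCV 4.12 (cv2) and the standard library are available. Lean on these libraries where they do the work, as an engineer would, in place of code of your own. Each camera call takes 0.05 s, during which the arm holds its last target. There are 200 camera calls.

## Working session

There is one attempt and no reset: what is moved stays moved. The work goes in short steps, Python scripts to look and compute and a tool call to move; the robot and the scene stay as the last step left them, time stands still between calls to the robot, and variables do not carry over. Pictures are saved under pics/ and viewed, at most 10 in all, crops included, and the job is handed in when it is done.

Besides the shell and the picture viewer there is one more tool, called after "Request:" as name(argument=value, ...) on one line, values as JSON. arm_command: Moves the arm, as the interface text tells. Its arguments: {"type":"object","properties":{"deltas":{"type":"array","items":{"type":"number"}}},"required":["deltas"]}

```bash
mkdir -p pics; cat > h.py <<'E'
import numpy as np,cv2
from station import *
from scipy.spatial.transform import Rotation as R
def ray(cam,px):
    c=calibration(cam);K=np.array(c["intrinsics"]);T=np.array(c["extrinsics"])
    d=T[:3,:3]@np.linalg.solve(K,[px[0],px[1],1.]);return T[:3,3],d
def atz(cam,px,z):
    o,d=ray(cam,px);return o+d*(z-o[2])/d[2]
def proj(cam,p):
    c=calibration(cam);K=np.array(c["intrinsics"]);T=np.linalg.inv(np.array(c["extrinsics"]))
    q=K@(T[:3,:3]@np.array(p)+T[:3,3]);return q[:2]/q[2]
def tri(rs):
    A=0;b=0
    for o,d in rs:
        d=d/np.linalg.norm(d);P=np.eye(3)-np.outer(d,d);A=A+P;b=b+P@o
    return np.linalg.solve(A,b)
E
python3 - <<'E'
from h import *
np.set_printoptions(precision=4,suppress=True)
for c in ["scene","top"]:
    cv2.imwrite(f"pics/{c}1.png",capture(c)); print(c,np.array(calibration(c)["extrinsics"]))
    for l in ["holder","grater_mid","jaw_grip","spare_mid"]:
        for r in landmark_of(c,l)[:4]: print(c,l,np.round(r["position"],1),round(r["confidence"],2))
print(read_state())
E
```

```text
scene [[-0.7698  0.5489 -0.3257  0.7377]
 [ 0.6381  0.652  -0.4094  0.1868]
 [-0.0124 -0.523  -0.8522  0.7023]
 [ 0.      0.      0.      1.    ]]
scene holder [318.9 224. ] 0.63
scene grater_mid [285.4 216.2] 0.96
scene grater_mid [263.7 143.1] 0.85
scene grater_mid [337.2 158.3] 0.76
scene grater_mid [220.6 261.2] 0.75
scene jaw_grip [359.8 296.6] 0.73
scene spare_mid [187.  105.6] 0.67
top [[ 0.0282 -0.9823  0.1854  0.2862]
 [-0.9991 -0.0335 -0.0252 -0.1034]
 [ 0.0309 -0.1845 -0.9823  1.119 ]
 [ 0.      0.      0.      1.    ]]
top holder [247.9 234.9] 0.76
top grater_mid [326.7 230.7] 0.87
top grater_mid [262.6 134.2] 0.86
top grater_mid [273.  272.9] 0.85
top grater_mid [253.6 195.6] 0.58
top jaw_grip [167.1 194.5] 0.96
top spare_mid [416.6 212.4] 0.83
{'time_s': 0.5, 'joint_pos': array([-1.4855,  0.2066,  1.5416, -0.    ,  1.3935, -0.1505]), 'dq': array([-0.0001, -0.0006, -0.0002,  0.0005, -0.0017,  0.0023]), 'joint_torque': array([  0.0002, -37.0484, -28.1436,   0.0698,   0.0288,  -0.    ]), 'tcp_pos': array([ 0.1343, -0.5591,  0.3026]), 'orientation': array([ 0.9931,  0.1176, -0.    , -0.0001]), 'ft_force': array([ 0.0466, -0.5439,  0.3682]), 'torque': array([ 0.0069,  0.0379, -0.0081]), 'grip_force': 0.0, 'width': 1.0019516784594291}
```

View pics/scene1.png

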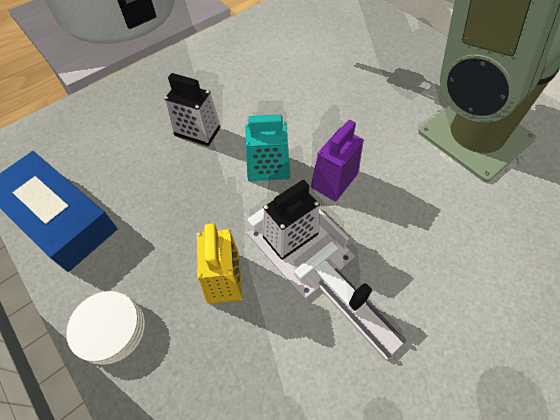

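View pics/top1.png

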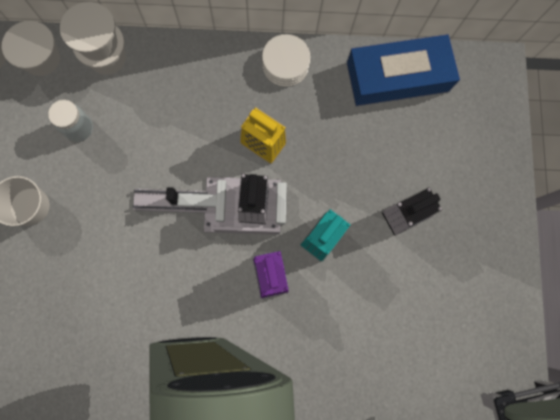

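The scene view shows the steel grater in the holder at about (291,216), or (253,195) in the top view. The turquoise, purple and yellow look-alikes stand around it, the spare is at top-view (412,210), and the jaw grip is at (171,195). I'll measure these next.

```bash
python3 - <<'E'
from h import *
np.set_printoptions(precision=4,suppress=True)
print("hold",atz("top",(247.9,234.9),0),atz("scene",(318.9,224),0))
print("grater",atz("top",(253.6,195.6),.09),atz("scene",(285.4,216.2),.09),tri([ray("top",(253.6,195.6)),ray("scene",(285.4,216.2))]))
print("grip",atz("top",(167.1,194.5),.072),atz("scene",(359.8,296.6),.072),tri([ray("top",(167.1,194.5)),ray("scene",(359.8,296.6))]))
print("spare",atz("top",(416.6,212.4),.08))
for p in [(326.7,230.7),(262.6,134.2),(273,272.9)]: print("look",atz("top",p,.08))
a=cv2.imread("pics/top1.png")[165:245,125:300]
b=cv2.imread("pics/scene1.png")[175:365,230:420]
A=cv2.resize(a,None,fx=4.5,fy=4.5,interpolation=cv2.INTER_CUBIC);cv2.imwrite("pics/tc.png",A)
cv2.imwrite("pics/sc.png",cv2.resize(b,None,fx=3.1,fy=3.1,interpolation=cv2.INTER_CUBIC))
E
```

```text
hold [ 0.4298 -0.0652  0.    ] [ 0.4393 -0.0609  0.    ]
grater [ 0.5043 -0.0772  0.09  ] [ 0.5127 -0.0794  0.09  ] [ 0.508  -0.0797  0.0828]
grip [0.5039 0.1127 0.072 ] [0.5104 0.107  0.072 ] [0.5068 0.11   0.0679]
spare [ 0.4812 -0.4356  0.08  ]
look [ 0.4342 -0.238   0.08  ]
look [ 0.6476 -0.0918  0.08  ]
look [ 0.34   -0.1243  0.08  ]
```

View pics/tc.png

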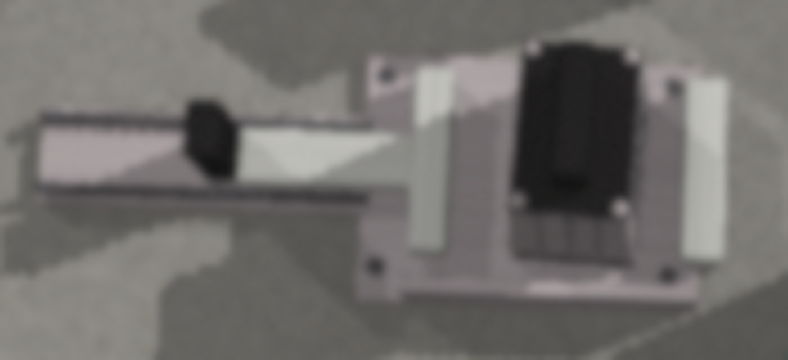

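The crop shows the sliding jaw at x 412-455, the fixed jaw at 683-727, and the grater's body-top corners at (533,47), (632,55), (620,208) and (519,200). The handle bar runs lengthwise along world x.

```bash
python3 - <<'E'
from h import *
np.set_printoptions(precision=4,suppress=True)
f=lambda p,z: atz("top",(p[0]/4.5+125-.4,p[1]/4.5+165-.4),z)
for z in (.035,.045):
  print(z)
  for n,p in dict(fixin_far=(687,78),fixin_near=(683,258),fo_far=(729,80),fo_near=(725,260),sl_face_far=(455,68),sl_face_near=(447,248),sl_back_far=(417,68),sl_back_near=(410,248)).items(): print(n,f(p,z))
c=np.array([f(p,.126) for p in [(533,47),(632,55),(620,208),(519,200)]]);print(c,c.mean(0))
c=c[:,:2];d=(c[0]+c[1])-(c[2]+c[3]);print("yaw long",np.degrees(np.arctan2(d[1],d[0])),np.linalg.norm(d)/2,np.linalg.norm(c[0]-c[1]),np.linalg.norm(c[2]-c[3]))
for p in [(372,58),(358,298),(397,298)]: print("base",f(p,.005))
for p in [(45,112),(360,126),(45,190),(360,203)]: print("rail",f(p,.01))
E
```

```text
0.035
fixin_far [ 0.5499 -0.1288  0.035 ]
fixin_near [ 0.4569 -0.1295  0.035 ]
fo_far [ 0.5496 -0.1503  0.035 ]
fo_near [ 0.4566 -0.1506  0.035 ]
sl_face_far [ 0.5509 -0.0106  0.035 ]
sl_face_near [ 0.458 -0.011  0.035]
sl_back_far [0.5502 0.0087 0.035 ]
sl_back_near [0.4574 0.0074 0.035 ]
0.045
fixin_far [ 0.5474 -0.1286  0.045 ]
fixin_near [ 0.4553 -0.1292  0.045 ]
fo_far [ 0.5472 -0.1499  0.045 ]
fo_near [ 0.455  -0.1502  0.045 ]
sl_face_far [ 0.5484 -0.0114  0.045 ]
sl_face_near [ 0.4565 -0.0119  0.045 ]
sl_back_far [0.5478 0.0077 0.045 ]
sl_back_near [0.4558 0.0064 0.045 ]
[[ 0.5401 -0.0542  0.126 ]
 [ 0.5379 -0.1006  0.126 ]
 [ 0.4649 -0.0975  0.126 ]
 [ 0.4671 -0.0508  0.126 ]] [ 0.5025 -0.0758  0.126 ]
yaw long -2.58128165731962 0.07300650205404692 0.046448394080115814 0.046749483244255145
base [0.562  0.0355 0.005 ]
base [0.4354 0.0357 0.005 ]
base [0.436  0.0158 0.005 ]
rail [0.5261 0.2012 0.01  ]
rail [0.5244 0.0391 0.01  ]
rail [0.4852 0.1979 0.01  ]
rail [0.4839 0.0368 0.01  ]
```

View pics/sc.png

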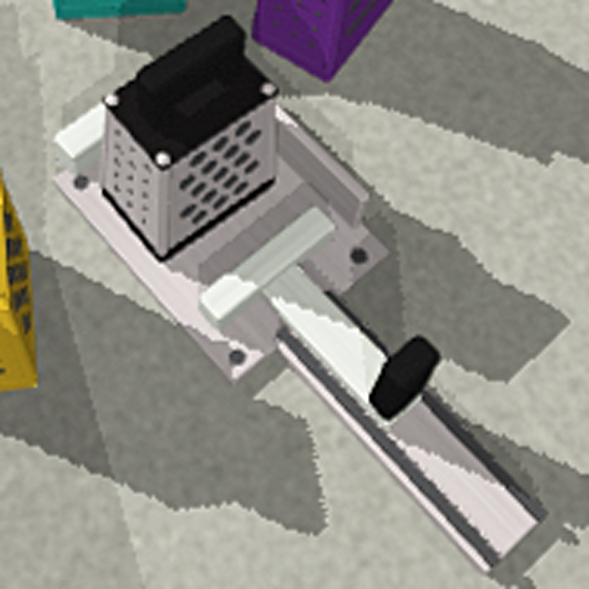

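The measurements agree with each other:

| Item | Value |
|---|---|
| Holder origin | about (0.436, -0.064) |
| Holder yaw | about 0.4° |
| Jaw gap | about 118 mm |
| Grater centre | about (0.5025, -0.076) |
| Grater yaw | about 87.4° |

To stay in joint 6's range I'll grasp with tool-x yaw at 177°. Then I'll lift, turn by -87° and set it down.

```bash
cat >> h.py <<'E'
def plan(pos,yaw,n,grip):
    s=read_state();p=np.array(s["tcp_pos"]);r=R.from_quat(s["orientation"]);x=r.as_matrix()[:,0];y0=np.degrees(np.arctan2(x[1],x[0]))
    dy=(yaw-y0+180)%360-180; d=(np.array(pos)-p)/n
    print("from",p.round(4),y0.round(2),"tilt z",r.as_matrix()[:,2].round(4),"turn",dy.round(2),"per row",round(dy/n,2))
    for k in range(n):
        a=np.radians(y0+dy/n*k);c,s_=np.cos(a),np.sin(a)
        print(",".join(f"{v:g}" for v in [round(c*d[0]+s_*d[1],4),round(s_*d[0]-c*d[1],4),round(-d[2],4),0,0,round(-dy/n,2),grip]),end=",\n" if k%5<4 else "\n--\n")
E
python3 -c "
from h import *
plan([.5025,-.076,.303],177.2,25,1)"
```

```text
from [ 0.1343 -0.5591  0.3026] 13.51 tilt z [-0.e+00  1.e-04 -1.e+00] turn 163.69 per row 6.55
0.0188,-0.0153,-0,0,0,-6.55,1,
0.0205,-0.0131,-0,0,0,-6.55,1,
0.0218,-0.0107,-0,0,0,-6.55,1,
0.0229,-0.0081,-0,0,0,-6.55,1,
0.0237,-0.0055,-0,0,0,-6.55,1
--
0.0241,-0.0027,-0,0,0,-6.55,1,
0.0243,0,-0,0,0,-6.55,1,
0.0241,0.0028,-0,0,0,-6.55,1,
0.0237,0.0056,-0,0,0,-6.55,1,
0.0229,0.0082,-0,0,0,-6.55,1
--
0.0218,0.0108,-0,0,0,-6.55,1,
0.0204,0.0132,-0,0,0,-6.55,1,
0.0188,0.0154,-0,0,0,-6.55,1,
0.0169,0.0175,-0,0,0,-6.55,1,
0.0148,0.0193,-0,0,0,-6.55,1
--
0.0125,0.0208,-0,0,0,-6.55,1,
0.01,0.0221,-0,0,0,-6.55,1,
0.0075,0.0231,-0,0,0,-6.55,1,
0.0048,0.0238,-0,0,0,-6.55,1,
0.002,0.0242,-0,0,0,-6.55,1
--
-0.0008,0.0243,-0,0,0,-6.55,1,
-0.0035,0.024,-0,0,0,-6.55,1,
-0.0062,0.0235,-0,0,0,-6.55,1,
-0.0089,0.0226,-0,0,0,-6.55,1,
-0.0114,0.0215,-0,0,0,-6.55,1
--
```

Request:
arm_command(deltas=[0.019,-0.015,0,0,0,-6.55,1,0.0205,-0.013,0,0,0,-6.55,1,0.022,-0.0105,0,0,0,-6.55,1,0.023,-0.008,0,0,0,-6.55,1,0.0235,-0.0055,0,0,0,-6.55,1])

```text
time_s: 0.92
tcp_pos: [0.209, -0.4622, 0.3027]
orientation: [0.919, 0.395, 0.0, 0.0]
ft_force: [0.9, 0.2, 1.1]
width: 1.001
grip_force: 0.0
```

Request:
arm_command(deltas=[0.024,-0.0025,0,0,0,-6.55,1,0.0245,0,0,0,0,-6.55,1,0.024,0.003,0,0,0,-6.55,1,0.0235,0.0055,0,0,0,-6.55,1,0.023,0.008,0,0,0,-6.55,1])

```text
time_s: 1.33
tcp_pos: [0.2827, -0.3656, 0.3028]
orientation: [0.77, 0.638, -0.0, 0.0]
ft_force: [0.4, 0.1, -0.3]
width: 0.999
grip_force: 0.0
```

Request:
arm_command(deltas=[0.022,0.011,0,0,0,-6.55,1,0.0205,0.013,0,0,0,-6.55,1,0.019,0.0155,0,0,0,-6.55,1,0.017,0.0175,0,0,0,-6.55,1,0.015,0.0195,0,0,0,-6.55,1])

```text
time_s: 1.75
tcp_pos: [0.3566, -0.2681, 0.3029]
orientation: [0.559, 0.829, -0.0, 0.0]
ft_force: [0.7, -0.2, -1.0]
width: 0.994
grip_force: 0.0
```

Request:
arm_command(deltas=[0.0125,0.021,0,0,0,-6.55,1,0.01,0.022,0,0,0,-6.55,1,0.0075,0.023,0,0,0,-6.55,1,0.005,0.024,0,0,0,-6.55,1,0.002,0.024,0,0,0,-6.55,1])

```text
time_s: 2.17
tcp_pos: [0.43, -0.1713, 0.3029]
orientation: [0.302, 0.953, -0.0, 0.0]
ft_force: [0.7, 0.0, -0.7]
width: 0.997
grip_force: 0.0
```

Request:
arm_command(deltas=[-0.001,0.0245,0,0,0,-6.55,1,-0.0035,0.024,0,0,0,-6.55,1,-0.006,0.0235,0,0,0,-6.55,1,-0.009,0.0225,0,0,0,-6.55,1,-0.0115,0.0215,0,0,0,-6.55,1])

```text
time_s: 2.58
tcp_pos: [0.5039, -0.0746, 0.3028]
orientation: [0.021, 1.0, -0.0, 0.0]
ft_force: [-0.2, 0.3, 1.1]
width: 0.999
grip_force: 0.0
```

```bash
python3 - <<'E'
from h import *
plan([.5025,-.076,.231],177.2,5,1)
cv2.imwrite("pics/w1.png",capture("wrist"))
print(read_state()["joint_pos"].round(3), "holder org",proj("wrist",[.5025,-.076,.17]))
for r in landmark_of("wrist","grater_mid")[:3]: print(r, atz("wrist",r["position"],.09))
E
```

```text
from [ 0.5039 -0.0746  0.3028] 177.59 tilt z [ 4.e-04 -2.e-04 -1.e+00] turn -0.39 per row -0.08
0.0003,-0.0003,0.0144,0,0,0.08,1,
0.0003,-0.0003,0.0144,0,0,0.08,1,
0.0003,-0.0003,0.0144,0,0,0.08,1,
0.0003,-0.0003,0.0144,0,0,0.08,1,
0.0003,-0.0003,0.0144,0,0,0.08,1
--
[-0.312  0.068  1.697  0.004  1.374 -1.848] holder org [272.31736381 227.0767823 ]
```

View pics/w1.png

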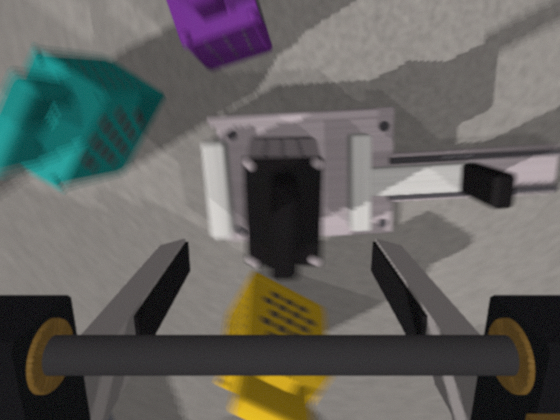

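The wrist view shows the bar centred at about (286,225) between the jaws, with body-top corners at (250,160), (318,163), (250,262) and (315,262).

```bash
python3 - <<'E'
from h import *
c=np.array([atz("wrist",p,.126)[:2] for p in [(250,160),(318,163),(315,262),(250,262)]]);print(c.round(4),c.mean(0).round(4))
print(atz("wrist",(286,272),.17).round(4), proj("wrist",[.5345,-.076,.17]),atz("wrist",(209,145),.045).round(4),atz("wrist",(228,145),.045).round(4),atz("wrist",(353,137),.045).round(4))
E
```

```text
[[ 0.4659 -0.0926]
 [ 0.47   -0.0455]
 [ 0.5443 -0.0489]
 [ 0.5422 -0.0974]] [ 0.5056 -0.0711]
[ 0.5308 -0.0708  0.17  ] [277.93576878 277.77259892] [ 0.4621 -0.1356  0.045 ] [ 0.4628 -0.1185  0.045 ] [ 0.4605 -0.0059  0.045 ]
```

Request:
arm_command(deltas=[0,-0.0003,0.014,0,0,0,1,0,-0.0003,0.014,0,0,0,1,0,-0.0002,0.014,0,0,0,1,0,0,0.014,0,0,0,1,0,0,0.014,0,0,0,1])

```text
time_s: 3.1
tcp_pos: [0.5027, -0.0773, 0.2321]
orientation: [0.025, 1.0, -0.0, -0.0]
ft_force: [0.2, -0.2, 0.2]
width: 1.003
grip_force: 0.0
```

Request:
arm_command(deltas=[0,0,0,0,0,0,0,0,0,0,0,0,0,0,0,0,0,0,0,0,0,0,0,0,0,0,0,0,0,0,0,0,0,0,0])

```text
time_s: 3.52
tcp_pos: [0.5038, -0.0769, 0.2339]
orientation: [0.024, 1.0, -0.0, 0.001]
ft_force: [-0.2, -0.7, 0.5]
width: 0.678
grip_force: 0.0
```

Request:
arm_command(deltas=[0,0,0,0,0,0,0,0,0,0,0,0,0,0,0,0,0,0,0,0,0,0,0,0,0,0,0,0,0,0,0,0,0,0,0])

```text
time_s: 3.93
tcp_pos: [0.5032, -0.0765, 0.2327]
orientation: [0.024, 1.0, -0.0, 0.0]
ft_force: [-0.3, 0.2, 0.5]
width: 0.328
grip_force: 0.0
```

```bash
python3 - <<'E'
from h import *
s=read_state();print(s)
cv2.imwrite("pics/t2.png",capture("top"))
cv2.imwrite("pics/w2.png",capture("wrist"))
E
```

```text
{'time_s': 3.9333, 'joint_pos': array([-3.21029147e-01,  1.37636501e-01,  1.77485247e+00, -3.67129553e-05,
        1.22903159e+00, -1.84406103e+00]), 'dq': array([-0.00097091,  0.000739  ,  0.00098712, -0.00190372, -0.00095088,
       -0.00084831]), 'joint_torque': array([-3.49079812e-03, -3.20069432e+01, -2.60296386e+01, -3.41335614e-02,
        6.69002091e-02,  3.01588025e-04]), 'tcp_pos': array([ 0.50320043, -0.07649819,  0.23269497]), 'orientation': array([ 2.38738014e-02,  9.99714979e-01, -2.70917306e-05,  2.94043857e-05]), 'ft_force': array([-0.30701978,  0.19900794,  0.50542635]), 'torque': array([ 0.05398448, -0.17044314, -0.02385283]), 'grip_force': 0.0, 'width': 0.3281766365029201}
```

View pics/w2.png

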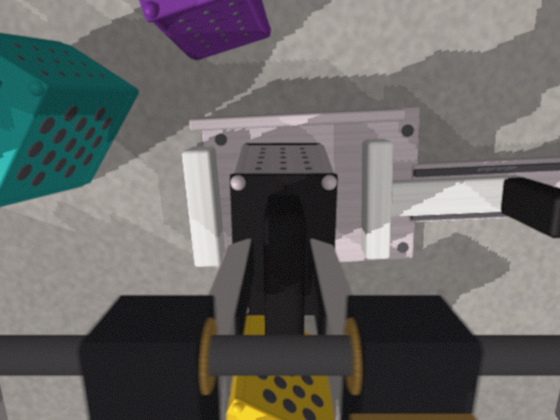

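The bar is centred between the fingers, which are still closing. By the jaws in this view, the grater is about 54 mm from the fixed face, so I'll keep the same tool x and y. Next: finish closing, lift 60 mm and turn.

Request:
arm_command(deltas=[0,0,0,0,0,0,0,0,0,0,0,0,0,0,0,0,0,0,0,0,0,0,0,0,0,0,0,0,0,0,0,0,0,0,0])

```text
time_s: 4.45
tcp_pos: [0.5031, -0.0763, 0.2325]
orientation: [0.024, 1.0, 0.0, -0.0]
ft_force: [0.7, 1.3, -1.3]
width: 0.193
grip_force: 30.0
```

Request:
arm_command(deltas=[0,0,-0.006,0,0,0,0,0,0,-0.014,0,0,0,0,0,0,-0.014,0,0,0,0,0,0,-0.014,0,0,0,0,0,0,-0.014,0,0,0,0])

```text
time_s: 4.87
tcp_pos: [0.5026, -0.0766, 0.2948]
orientation: [0.024, 1.0, -0.0, -0.001]
ft_force: [0.6, -0.8, -3.9]
width: 0.188
grip_force: 30.0
```

```bash
python3 - <<'E'
from h import *
s=read_state();print(s["grip_force"],s["width"]*94,s["ft_force"],s["joint_pos"])
plan([.502,-.0765,.293],90.4,15,0)
E
```

```text
29.997980296611786 17.651504787029147 [ 0.57261484 -0.81640412 -3.89405049] [-3.21277849e-01  7.23031696e-02  1.71045796e+00 -6.06557631e-04
  1.36048881e+00 -1.84406714e+00]
from [ 0.5026 -0.0766  0.2948] 177.26 tilt z [-0.0018 -0.     -1.    ] turn -86.86 per row -5.79
0,0,0.0001,0,0,5.79,0,
0,-0,0.0001,0,0,5.79,0,
0,-0,0.0001,0,0,5.79,0,
0,-0,0.0001,0,0,5.79,0,
0,-0,0.0001,0,0,5.79,0
--
0,-0,0.0001,0,0,5.79,0,
0,-0,0.0001,0,0,5.79,0,
0,-0,0.0001,0,0,5.79,0,
0,-0,0.0001,0,0,5.79,0,
0,-0,0.0001,0,0,5.79,0
--
0,-0,0.0001,0,0,5.79,0,
0,-0,0.0001,0,0,5.79,0,
0,-0,0.0001,0,0,5.79,0,
0,-0,0.0001,0,0,5.79,0,
0,-0,0.0001,0,0,5.79,0
--
```

Request:
arm_command(deltas=[0,0,0,0,0,5.8,0,0,0,0,0,0,5.8,0,0,0,0,0,0,5.8,0,0,0,0,0,0,5.8,0,0,0,0,0,0,5.8,0])

```text
time_s: 5.28
tcp_pos: [0.5026, -0.0766, 0.2942]
orientation: [0.276, 0.961, -0.0, -0.001]
ft_force: [-0.8, -0.8, -3.8]
width: 0.191
grip_force: 30.0
```

Request:
arm_command(deltas=[0,0,0,0,0,5.8,0,0,0,0,0,0,5.8,0,0,0,0,0,0,5.8,0,0,0,0,0,0,5.8,0,0,0,0,0,0,5.8,0])

```text
time_s: 5.7
tcp_pos: [0.5027, -0.0766, 0.2942]
orientation: [0.508, 0.862, -0.0, -0.001]
ft_force: [-0.4, -0.2, -4.0]
width: 0.186
grip_force: 30.0
```

Request:
arm_command(deltas=[0,0,0,0,0,5.8,0,0,0,0,0,0,5.8,0,0,0,0,0,0,5.8,0,0,0,0,0,0,5.8,0,0,0,0,0,0,5.8,0])

```text
time_s: 6.12
tcp_pos: [0.5026, -0.0766, 0.2942]
orientation: [0.707, 0.707, -0.001, -0.001]
ft_force: [-0.3, -0.0, -3.5]
width: 0.191
grip_force: 30.0
```

```bash
python3 - <<'E'
from h import *
plan([.502,-.0765,.234],90.4,5,0)
s=capture("scene");w=capture("wrist")
cv2.imwrite("pics/sw.png",np.hstack([cv2.resize(s[150:350,200:430],(420,365)),cv2.resize(w,(380,365))]))
E
```

```text
from [ 0.5026 -0.0766  0.2942] 89.97 tilt z [-1.7e-03 -1.0e-04 -1.0e+00] turn 0.43 per row 0.09
0,-0.0001,0.012,0,0,-0.09,0,
0,-0.0001,0.012,0,0,-0.09,0,
0,-0.0001,0.012,0,0,-0.09,0,
0,-0.0001,0.012,0,0,-0.09,0,
0,-0.0001,0.012,0,0,-0.09,0
--
```

View pics/sw.png

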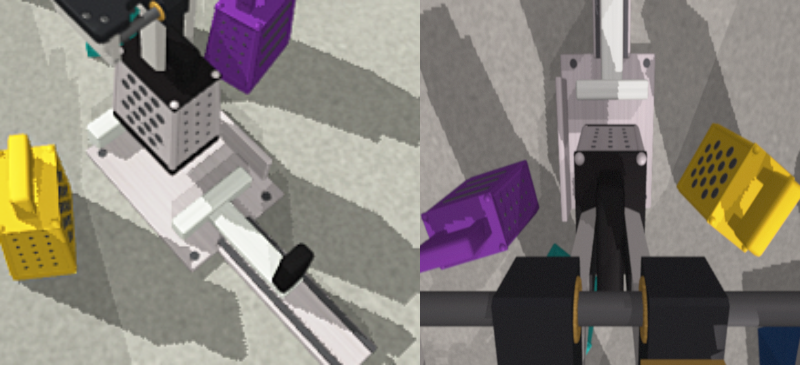

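The coarse face now looks out of the open side, and the grater hangs between the jaws. I'll lower it with a 2 mm shift away from the fixed jaw.

Request:
arm_command(deltas=[0.002,0,0.006,0,0,-0.2,0,0,0,0.01,0,0,-0.2,0,0,0,0.01,0,0,0,0,0,0,0.01,0,0,0,0,0,0,0.008,0,0,0,0])

```text
time_s: 6.63
tcp_pos: [0.5023, -0.0743, 0.2485]
orientation: [0.703, 0.711, -0.001, -0.001]
ft_force: [-0.2, -0.4, -4.9]
width: 0.188
grip_force: 30.0
```

```bash
python3 - <<'E'
from h import *
print(read_state()["ft_force"],read_state()["torque"])
s=capture("scene");t=capture("top")
cv2.imwrite("pics/st.png",np.hstack([cv2.resize(s[170:300,210:380],(460,352),interpolation=2),cv2.resize(t[165:245,200:300],(340,352))]))
E
```

```text
[-0.2346947  -0.37750519 -4.94441766] [-0.13026106 -0.05872213 -0.02026032]
```

View pics/st.png

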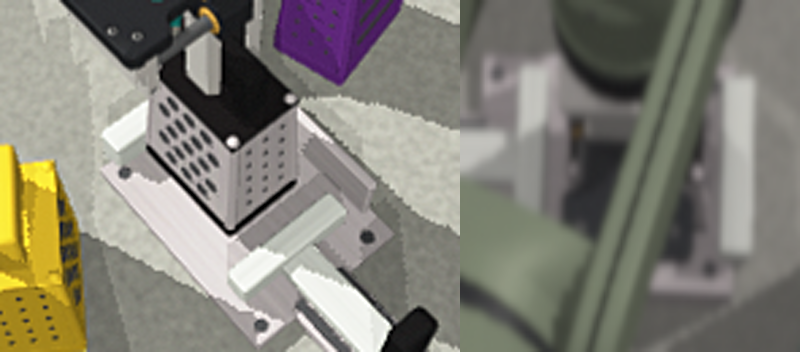

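It is inside the jaws with no contact force. I'll lower the last 15 mm and release.

Request:
arm_command(deltas=[0,0,0.005,0,0,0,0,0,0,0.005,0,0,0,0,0,0,0.004,0,0,0,0,0,0,0.001,0,0,0,0,0,0,0,0,0,0,0])

```text
time_s: 7.15
tcp_pos: [0.503, -0.0745, 0.2353]
orientation: [0.703, 0.711, -0.0, -0.0]
ft_force: [0.5, 1.0, -4.1]
width: 0.19
grip_force: 30.0
```

Request:
arm_command(deltas=[0,0,0,0,0,0,0.7,0,0,0,0,0,0,0.7,0,0,0,0,0,0,0.7,0,0,0,0,0,0,0.7,0,0,0,0,0,0,0.7])

```text
time_s: 7.57
tcp_pos: [0.5036, -0.0747, 0.2363]
orientation: [0.703, 0.711, 0.0, 0.001]
ft_force: [0.7, 1.1, -0.4]
width: 0.508
grip_force: 0.0
```

Request:
arm_command(deltas=[0,0,-0.014,0,0,0,0.7,0,0,-0.014,0,0,0,0.7,0,0,-0.014,0,0,0,0.7,0,0,-0.014,0,0,0,0.7,0,0,-0.014,0,0,0,0.7])

```text
time_s: 7.98
tcp_pos: [0.5032, -0.0745, 0.3065]
orientation: [0.703, 0.711, 0.0, 0.0]
ft_force: [-0.2, -0.3, 0.3]
width: 0.699
grip_force: 0.0
```

```bash
python3 - <<'E'
from h import *
print(read_state()["joint_pos"])
plan([.506,.11,.30],180.4,15,.7)
E
```

```text
[-3.17328096e-01  6.14836399e-02  1.69700820e+00 -1.98033509e-06
  1.38271196e+00 -3.28822026e-01]
from [ 0.5032 -0.0745  0.3065] 90.66 tilt z [ 4.e-04 -1.e-04 -1.e+00] turn 89.74 per row 5.98
0.0123,0.0003,0.0004,0,0,-5.98,0.7,
0.0122,0.0016,0.0004,0,0,-5.98,0.7,
0.012,0.0029,0.0004,0,0,-5.98,0.7,
0.0116,0.0041,0.0004,0,0,-5.98,0.7,
0.0111,0.0053,0.0004,0,0,-5.98,0.7
--
0.0105,0.0064,0.0004,0,0,-5.98,0.7,
0.0098,0.0075,0.0004,0,0,-5.98,0.7,
0.0089,0.0085,0.0004,0,0,-5.98,0.7,
0.008,0.0093,0.0004,0,0,-5.98,0.7,
0.007,0.0101,0.0004,0,0,-5.98,0.7
--
0.0059,0.0108,0.0004,0,0,-5.98,0.7,
0.0047,0.0114,0.0004,0,0,-5.98,0.7,
0.0035,0.0118,0.0004,0,0,-5.98,0.7,
0.0023,0.0121,0.0004,0,0,-5.98,0.7,
0.001,0.0123,0.0004,0,0,-5.98,0.7
--
```

Request:
arm_command(deltas=[0.012,0,0,0,0,-6,0.7,0.012,0.0015,0,0,0,-6,0.7,0.012,0.003,0,0,0,-6,0.7,0.0115,0.004,0,0,0,-6,0.7,0.011,0.0055,0,0,0,-6,0.7])

```text
time_s: 8.4
tcp_pos: [0.504, -0.0131, 0.306]
orientation: [0.493, 0.87, 0.0, 0.0]
ft_force: [0.1, 0.6, -0.1]
width: 0.702
grip_force: 0.0
```

Request:
arm_command(deltas=[0.0105,0.0065,0,0,0,-6,0.7,0.01,0.0075,0,0,0,-6,0.7,0.009,0.0085,0,0,0,-6,0.7,0.008,0.0095,0,0,0,-6,0.7,0.007,0.01,0,0,0,-6,0.7])

```text
time_s: 8.82
tcp_pos: [0.5048, 0.0489, 0.3059]
orientation: [0.251, 0.968, 0.0, 0.0]
ft_force: [-0.7, 0.4, 0.2]
width: 0.702
grip_force: 0.0
```

Request:
arm_command(deltas=[0.006,0.011,0,0,0,-6,0.7,0.0045,0.0115,0,0,0,-6,0.7,0.0035,0.012,0,0,0,-6,0.7,0.0025,0.012,0,0,0,-6,0.7,0.001,0.012,0,0,0,-6,0.7])

```text
time_s: 9.23
tcp_pos: [0.5056, 0.1106, 0.3059]
orientation: [-0.008, 1.0, 0.0, 0.0]
ft_force: [0.4, -0.1, 0.1]
width: 0.7
grip_force: 0.0
```

```bash
python3 - <<'E'
from h import *
w=capture("wrist");cv2.imwrite("pics/w3.png",w)
for r in landmark_of("wrist","jaw_grip")[:2]: print(r,atz("wrist",r["position"],.072))
plan([.506,.109,.15],180.4,10,.7)
E
```

```text
{'position': [271.4, 194.4], 'confidence': 0.79} [0.50582544 0.10377378 0.072     ]
from [0.5055 0.1112 0.3059] -179.23 tilt z [ 4.e-04  5.e-04 -1.e+00] turn -0.37 per row -0.04
-0,-0.0002,0.0156,0,0,0.04,0.7,
-0,-0.0002,0.0156,0,0,0.04,0.7,
-0,-0.0002,0.0156,0,0,0.04,0.7,
-0,-0.0002,0.0156,0,0,0.04,0.7,
-0,-0.0002,0.0156,0,0,0.04,0.7
--
-0,-0.0002,0.0156,0,0,0.04,0.7,
-0,-0.0002,0.0156,0,0,0.04,0.7,
-0,-0.0002,0.0156,0,0,0.04,0.7,
-0,-0.0002,0.0156,0,0,0.04,0.7,
-0,-0.0002,0.0156,0,0,0.04,0.7
--
```

View pics/w3.png

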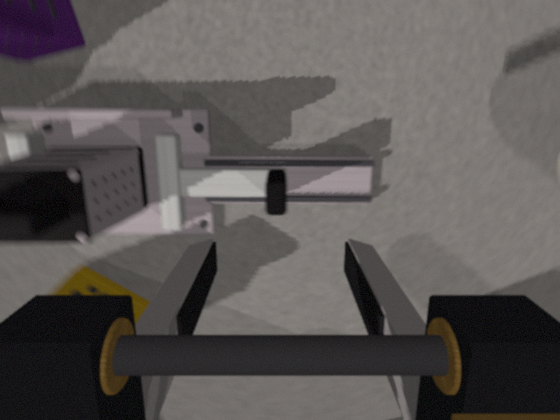

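The wrist view shows the grip at (276,192), so y is about 0.106, nearly under the tool. The grater stands upright with its narrow side towards the sliding jaw. I'll go down and grip.

Request:
arm_command(deltas=[0,-0.001,0.0155,0,0,0.2,0.7,0,-0.001,0.0155,0,0,0.2,0.7,0,-0.001,0.0155,0,0,0,0.7,0,-0.001,0.0155,0,0,0,0.7,0,-0.001,0.0155,0,0,0,0.7])

```text
time_s: 9.75
tcp_pos: [0.5058, 0.1042, 0.2277]
orientation: [-0.001, 1.0, -0.0, 0.0]
ft_force: [-0.4, -0.5, -0.4]
width: 0.698
grip_force: 0.0
```

Request:
arm_command(deltas=[0,0,0.0155,0,0,0,0.7,0,0,0.0155,0,0,0,0.7,0,0,0.0155,0,0,0,0.7,0,0,0.0155,0,0,0,0.7,0,0,0.0155,0,0,0,0.7])

```text
time_s: 10.17
tcp_pos: [0.5058, 0.1041, 0.1502]
orientation: [-0.001, 1.0, -0.0, 0.0]
ft_force: [0.0, -0.9, 0.2]
width: 0.697
grip_force: 0.0
```

Request:
arm_command(deltas=[0,0,0,0,0,0,0,0,0,0,0,0,0,0,0,0,0,0,0,0,0,0,0,0,0,0,0,0,0,0,0,0,0,0,0])

```text
time_s: 10.58
tcp_pos: [0.5065, 0.1049, 0.152]
orientation: [-0.002, 1.0, 0.0, 0.001]
ft_force: [0.4, -1.0, -0.1]
width: 0.386
grip_force: 0.0
```

Request:
arm_command(deltas=[0,0,0,0,0,0,0,0,0,0,0,0,0,0,0,0,0,0,0,0,0,0,0,0,0,0,0,0,0,0,0,0,0,0,0])

```text
time_s: 11.0
tcp_pos: [0.5059, 0.1051, 0.1511]
orientation: [-0.002, 1.0, 0.0, 0.0]
ft_force: [-0.4, 1.8, 3.5]
width: 0.193
grip_force: 30.0
```

Request:
arm_command(deltas=[0,-0.003,0,0,0,0,0,0,-0.003,0,0,0,0,0,0,-0.003,0,0,0,0,0,0,-0.003,0,0,0,0,0,0,-0.003,0,0,0,0,0])

```text
time_s: 11.42
tcp_pos: [0.5059, 0.0899, 0.1511]
orientation: [-0.002, 1.0, 0.0, 0.0]
ft_force: [-1.3, 3.3, 5.6]
width: 0.194
grip_force: 30.0
```

Request:
arm_command(deltas=[0,-0.0015,0,0,0,0,0,0,-0.0015,0,0,0,0,0,0,-0.0015,0,0,0,0,0,0,-0.0015,0,0,0,0,0,0,0,0,0,0,0,0])

```text
time_s: 11.83
tcp_pos: [0.5059, 0.0841, 0.1511]
orientation: [-0.002, 1.0, 0.001, 0.0]
ft_force: [-2.1, 4.0, 5.3]
width: 0.195
grip_force: 30.0
```

Request:
arm_command(deltas=[0,-0.001,0,0,0,0,0,0,-0.001,0,0,0,0,0,0,-0.001,0,0,0,0,0,0,0,0,0,0,0,0,0,0,0,0,0,0,0])

```text
time_s: 12.25
tcp_pos: [0.5059, 0.0812, 0.1511]
orientation: [-0.002, 1.0, 0.001, 0.0]
ft_force: [-1.1, 4.5, 6.0]
width: 0.191
grip_force: 30.0
```

Request:
arm_command(deltas=[0,-0.001,0,0,0,0,0,0,-0.001,0,0,0,0,0,0,0,0,0,0,0,0,0,0,0,0,0,0,0,0,0,0,0,0,0,0])

```text
time_s: 12.67
tcp_pos: [0.5059, 0.0796, 0.1511]
orientation: [-0.002, 1.0, 0.001, 0.0]
ft_force: [-1.7, 6.2, 5.6]
width: 0.19
grip_force: 30.0
```

Request:
arm_command(deltas=[0,-0.001,0,0,0,0,0,0,-0.0005,0,0,0,0,0,0,0,0,0,0,0,0,0,0,0,0,0,0,0,0,0,0,0,0,0,0])

```text
time_s: 13.08
tcp_pos: [0.5059, 0.0794, 0.1511]
orientation: [-0.002, 1.0, 0.002, 0.0]
ft_force: [-1.9, 11.3, 5.6]
width: 0.189
grip_force: 30.0
```

Request:
arm_command(deltas=[0,-0.001,0,0,0,0,0,0,0,0,0,0,0,0,0,0,0,0,0,0,0,0,0,0,0,0,0,0,0,0,0,0,0,0,0])

```text
time_s: 13.5
tcp_pos: [0.5059, 0.0792, 0.1512]
orientation: [-0.002, 1.0, 0.003, 0.0]
ft_force: [-0.5, 13.9, 5.2]
width: 0.189
grip_force: 30.0
```

The force rose sharply with the tool stopped, after 26 mm of travel, so the gap is about 92 mm and the grater is clamped. I'll release and retreat.

Request:
arm_command(deltas=[0,0,0,0,0,0,0.7,0,0,0,0,0,0,0.7,0,0,0,0,0,0,0.7,0,0,0,0,0,0,0.7,0,0,0,0,0,0,0.7])

```text
time_s: 13.92
tcp_pos: [0.5055, 0.0758, 0.1502]
orientation: [-0.002, 1.0, -0.0, -0.0]
ft_force: [0.1, 0.6, 0.4]
width: 0.508
grip_force: 0.0
```

Request:
arm_command(deltas=[0,0.001,-0.01,0,0,0,0.7,0,0.001,-0.02,0,0,0,0.7,0,0,-0.03,0,0,0,0.7,0,0,-0.04,0,0,0,0.7,0,0,-0.04,0,0,0,0.7])

```text
time_s: 14.33
tcp_pos: [0.5048, 0.0782, 0.2919]
orientation: [-0.002, 1.0, -0.0, -0.001]
ft_force: [1.0, -0.1, 0.3]
width: 0.701
grip_force: 0.0
```

Request:
arm_command(deltas=[0,0.04,0,0,0,0,0.7,0,0.04,0,0,0,0,0.7,0,0.04,0,0,0,0,0.7,0,0.04,0,0,0,0,0.7,0,0.04,0,0,0,0,0.7])

```text
time_s: 14.75
tcp_pos: [0.5047, 0.2799, 0.2918]
orientation: [-0.002, 1.0, 0.0, 0.001]
ft_force: [0.6, -0.1, -0.5]
width: 0.698
grip_force: 0.0
```

```bash
python3 - <<'E'
from h import *
s=capture("scene");t=capture("top")
cv2.imwrite("pics/end.png",np.hstack([cv2.resize(s[170:340,210:400],(400,358),interpolation=2),cv2.resize(t[160:250,200:300],(398,358),interpolation=2)]))
for r in landmark_of("top","spare_mid")[:1]: print(r)
E
```

```text
{'position': [416.6, 212.0], 'confidence': 0.63}
```

View pics/end.png

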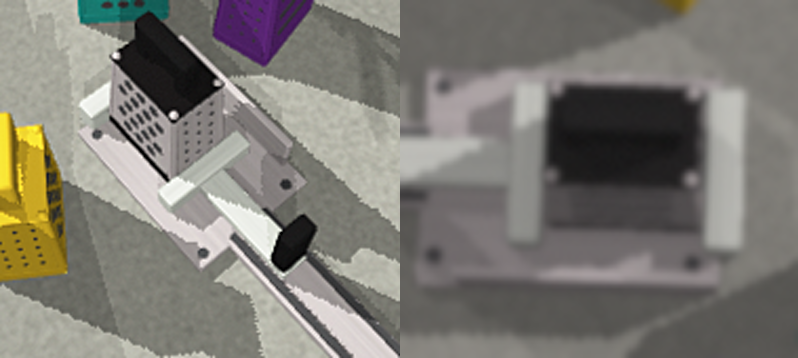

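The grater is upright and square between the jaws, with its coarse face out of the open side. The spare hasn't moved and the arm is clear.

```bash
python3 -c "
from station import *
print(finish_job())"
```

```text
the job is handed in; nothing more can be done
None
```

The grater is turned with its coarse face looking out of the open side and clamped upright between the jaws (gap about 92 mm), the spare hasn't moved, and the job is handed in; no verdict came back.

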